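# Sweep the balm tins into the display bay

### The job

Three small flat round metal balm tins lie strewn over the shop counter: sweep them with your fingers, sliding along the counter and never lifted, through the open front of the three-sided wooden display bay until all three lie flat and wholly inside it. Leave the soap, the jars, the candle and the spoon where they are.

Things in the scene. Friction and masses are not known exactly. Their poses are not given: they have to be found in the camera images.
- tin1: small flat round balm tin of bare metal with a paper disc on its lid, 44 mm across and 20 mm high, 25 to 50 g, loose on the counter; origin at the centre of its underside, z up; one of three alike. The tins, soap and sample jar lie in mixed order in a fan about 0.2 m from the middle of the bay's open front, 70 mm or more between centres.
- tin2: small flat round balm tin of bare metal with a paper disc on its lid, 44 mm across and 20 mm high, 25 to 50 g, loose on the counter; origin at the centre of its underside, z up; one of three alike. The tins, soap and sample jar lie in mixed order in a fan about 0.2 m from the middle of the bay's open front, 70 mm or more between centres.
- tin3: small flat round balm tin of bare metal with a paper disc on its lid, 44 mm across and 20 mm high, 25 to 50 g, loose on the counter; origin at the centre of its underside, z up; one of three alike. The tins, soap and sample jar lie in mixed order in a fan about 0.2 m from the middle of the bay's open front, 70 mm or more between centres.
- bay: three-sided wooden display bay fixed to the counter, no floor or top of its own (tins slide in on the counter), 132 mm deep (x), 284 mm wide (y), walls 12 mm thick, 35 mm high. Its open front faces its own -x, towards the robot. Origin: centre of its footprint, counter height; open front at x = -66 mm, inner face of the back wall x = +54 mm, of the side walls y = -130 and +130 mm
- soap: loose bar of pale soap, 60 x 40 x 25 mm (its own x, y, z), lying among the tins; origin at the centre of its underside; leave it where it is
- sample_jar: loose small honey jar, amber glass with a brass-coloured lid, 44 mm across and 50 mm high (taller than the tins), standing among them; origin at the centre of its underside; leave it where it is
- honey_jar1: loose full honey jar, amber glass with a brass-coloured lid, 72 mm across and 100 mm high, beside the display bay; origin at the centre of its underside; leave it where it is (left one)
- honey_jar2: loose full honey jar, amber glass with a brass-coloured lid, 72 mm across and 100 mm high, beside the display bay; origin at the centre of its underside; leave it where it is (right one)
- candle: loose beeswax pillar candle, 60 mm across and 94 mm high, at the right of the work; origin at the centre of its underside; leave it where it is
- spoon: loose wooden spoon about 180 mm long lying at the left of the work; leave it where it is
Not all that is in view belongs to the job. What is shaped like the tin2 but orange is not meant. Leave any red look-alike of the tin3 alone.

How it is judged (in metres and radians):
At the end, for the whole second after the job is handed in: All three tins lie flat on the counter (tilted less than 0.15 rad, underside less than 6 mm up), at rest, wholly inside the bay (centre at least 20 mm behind the plane of its open front and between its walls); the soap, the jars, the candle and the spoon are within 15 mm of where they started (x of tin1 in the frame of bay between -0.046 and 0.054 m and y of tin1 in the frame of bay between -0.13 and 0.13 m and height (world z) of each of tin1, tin2, tin3 below 0.006 m and angle between each of tin1, tin2, tin3's own z axis and vertical below 0.15 rad and linear speed of each of tin1, tin2, tin3 below 0.02 m/s and x of tin2 in the frame of bay between -0.046 and 0.054 m and y of tin2 in the frame of bay between -0.13 and 0.13 m and x of tin3 in the frame of bay between -0.046 and 0.054 m and y of tin3 in the frame of bay between -0.13 and 0.13 m and distance of each of soap, sample_jar, honey_jar1, honey_jar2, candle, spoon from where it was at the start of the episode below 0.015 m); the robot touches nothing.
It fails at once if a tin is lifted off the counter (8 mm or more) instead of being swept along it (height (world z) of any of tin1, tin2, tin3 above 0.008 m).
It fails at once if the soap, a jar, the candle or the spoon is moved by more than 15 mm (distance of any of soap, sample_jar, honey_jar1, honey_jar2, candle, spoon from where it was at the start of the episode above 0.015 m).
It also fails if it takes over 56 s, if anything falls off the work surface, if the arm or the gripper's body presses on something with over 40 N, if the wrist force passes 120 N, or if a joint passes its speed limit or range.

### The arm

A 6-joint arm with a two-finger parallel gripper is mounted at the origin on the work surface. World frame = base frame: x ahead of the robot, y to its left, z up, the work surface at z = 0. Lengths are in mm, angles in rad, forces in N, time in s.
With the tool pointing down it reaches from about 275 to 750 mm from the base axis. Payload 10.2 kg.
Tool frame: the origin (TCP) lies between the finger pads; the fingertips stand 25 mm ahead of it and the grasp point (between the pads) lies 6 mm ahead of it; z points along the fingers, y is the line along which they close (so a half turn about z gives the same grasp; the last joint's range is limited). The gripper opens to 85 mm and grips with 20 to 120 N. Pads are 22 mm wide; open, the fingers measure 114 mm over their backs; the gripper's body (76 mm by 85 mm) begins 54 mm behind the grasp point. The pads swing forward as they close: fully open they stand 13 mm farther back than shut.
Start: joints at [-0.223, 0.313, 1.498, -0, 1.331, -0.223], TCP at [525.006, -0.014, 256.294] pointing down, gripper open.
Joint ranges: [-2.94, 2.94], [-0.97, 2.17], [0.19, 2.56], [-1.23, 4.37], [0.02, 3.11], [-2.88, 2.88]. Speed limits (rad/s): [2.39, 2.39, 3.01, 3.14, 3.14, 3.14].

### API

Orientations are given as a unit quaternion [w, x, y, z].
In Python, from rig import ctrl, eyes, finish_job gives the robot as it stands.
- The arm moves only by the tool step_arm, never from a script. Its argument "increments" is a list of rows, each an object of numbers: "dx", "dy", "dz": the shift along the tool's x, y, z in units of 25 mm (1.0 is 25 mm); "wx", "wy", "wz": the turn, a rotation vector about the tool's x, y, z in units of 6 degrees (1.0 is 6 degrees). A call has 1 to 5 rows; each row shifts and turns the commanded pose from where the row before left it, along the tool's axes as they then stand; what a row does not reach is not made up. A row lasts 1/10 s, in which the tool goes at most 50 mm and 8.59 degrees, less where a joint would pass 70% of its speed; a pose out of reach is approached as far as the arm can. A call is refused whole if a number of a shift passes 1 or a number of a turn 1, either way. A call with a gripper value outside its range is refused whole. "fingers" is the finger opening in mm, from 0 to 85.4, set as the call begins (left out, the last holds). The fingers move at their own pace and stop on an object; "squeeze" is the grip in N (left out, the last holds). Time passes only in rows, so rows that do not move let the fingers close. It gives the time, the measured TCP pose, the force, the opening and the grip force at its end, in the units of the state.
- ctrl.sense(): the state, without advancing time (a new reading comes with each control period).
- eyes.capture(name): name is "scene" or "side" or "wrist"; returns a dict with "frame" (420x560x3 uint8, blue, green, red), "fx", "fy", "cx", "cy" (pixels), "R" (3x3) and "t" (3): a world point X has camera coordinates R X + t; the wrist camera has in their place "tool_from_camera" (4x4, takes a point from camera to tool coordinates, whose origin is the TCP and whose axes are the flange's). Camera axes: x right, y down, z forward; pixel columns grow to the right and rows downward; lengths in mm; the calibration is good to about 2 mm. A picture is of the moment at which its call begins: read the wrist's pose just before it. There is no depth.
- finish_job(): hands the job in; it is judged then, once.
Trained networks look in the newest picture that a camera, given by its name, has taken for a name from the list of things; names that differ only in an ending like _2 or _b are one class to them, and where a whole thing is asked for, a point or a joint stands for the part that bears it (a point fixed in the world has none). Each returns a list of dicts, best first, with "p" (0 to 1); they miss things now and then, are a little off and sometimes report something else, mostly with a low value. They report only what shows in the picture. A call takes as long as a camera call. They do not tell look-alikes from the thing itself.
- eyes.cut_out(camera, label): "mask" (420x560 bool, what is visible of it).
- eyes.landmark_of(camera, label): "point" ([x, y, z] in mm, in the coordinates of the camera as it stood for that picture, good to about 4 mm: a listed point, or the origin of a listed thing).
The state is a dict: "time_s": time; "joints": joint angles; "dq": joint speeds; "tau": joint torques, N m; "eef_pos": TCP position; "ee_rot": TCP orientation; "force": force on the tool from outside, world axes, zero at the start; "wrist_torque": the same for the moment, N m; "grip_width": opening from 0.0 (shut) to 1.0 (fully open); "grip_force": force on a finger pad.
Only numpy, scipy, OpenCV 4.12 (cv2) and the standard library are available. Lean on these libraries where they do the work, as an engineer would, in place of code of your own. Each camera call takes 0.05 s, during which the arm holds its last target. There are 200 camera calls.

## Working session

There is one attempt and no reset: what is moved stays moved. The work goes in short steps, Python scripts to look and compute and a tool call to move; the robot and the scene stay as the last step left them, time stands still between calls to the robot, and variables do not carry over. Pictures are saved under pics/ and viewed, at most 10 in all, crops included, and the job is handed in when it is done.

Besides the shell and the picture viewer there is one more tool, called after "Call:" in YAML: its name, and indented under it one key for each argument. step_arm: Moves the arm, as the interface text tells. Its arguments: {"type":"object","properties":{"increments":{"type":"array"},"fingers":{"type":"number"},"squeeze":{"type":"number"}},"required":["increments"]}

```bash
ls; mkdir -p pics; cat > h.py <<'E'
import numpy as np, cv2
from rig import ctrl, eyes, finish_job
def ray(c,u,v,z):
    R=np.array(c["R"]);t=np.array(c["t"]);o=-R.T@t
    d=R.T@np.array([(u-c["cx"])/c["fx"],(v-c["cy"])/c["fy"],1.])
    return o+d*(z-o[2])/d[2]
def lm(c,p): return np.array(c["R"]).T@(np.array(p)-np.array(c["t"]))
E
python3 - <<'E'
from h import *
s=ctrl.sense();print(s)
for n in ["scene","side"]:
    c=eyes.capture(n);cv2.imwrite(f"pics/{n}0.png",c["frame"])
    print(n,c["fx"],np.round(-np.array(c["R"]).T@c["t"]))
    for l in ["tin1","bay","soap","sample_jar","honey_jar1","candle","spoon"]:
        for d in eyes.landmark_of(n,l):
            P=np.array(d["point"]);uv=(c["fx"]*P[0]/P[2]+c["cx"],c["fy"]*P[1]/P[2]+c["cy"])
            print(l,round(d["p"],2),np.round(lm(c,P)),np.round(uv))
E
```

```text
pics
{'time_s': 0.0, 'joints': array([-2.23408012e-01,  3.13441967e-01,  1.49849933e+00, -7.39512156e-06,
        1.33101417e+00, -2.23390721e-01]), 'dq': array([ 0.00097578, -0.00084085, -0.00022614,  0.00039726,  0.00099791,
       -0.0001359 ]), 'tau': array([-5.78409599e-04, -4.12261176e+01, -2.59742296e+01, -3.58453699e-04,
        4.11797926e-03, -1.23038126e-05]), 'eef_pos': array([5.24748567e+02, 3.90570478e-02, 2.55715741e+02]), 'ee_rot': array([-5.74686685e-04,  7.07112107e-01,  7.07101127e-01, -3.66145673e-04]), 'force': array([ 0.88737949,  0.15148078, -0.20734186]), 'wrist_torque': array([-0.04874468, -0.00459082, -0.01131842]), 'grip_force': 0.0, 'grip_width': 1.0005503875639956}
scene 446.25200688001377 [1288.  334.  836.]
tin1 0.74 [446. -52.  -3.] [274. 189.]
tin1 0.73 [370.  19.   0.] [307. 178.]
tin1 0.7 [477.  42.  -3.] [301. 205.]
tin1 0.57 [ 469. -145.   -2.] [240. 185.]
tin1 0.57 [ 405. -221.   -3.] [228. 165.]
bay 0.86 [715. -44.  -1.] [231. 258.]
soap 0.74 [ 542. -224.   -9.] [203. 195.]
soap 0.7 [539. 120.   0.] [320. 229.]
sample_jar 0.86 [ 538. -225.   -3.] [203. 192.]
sample_jar 0.51 [ 467. -145.   -1.] [241. 184.]
honey_jar1 0.91 [690. 392.   1.] [415. 313.]
honey_jar1 0.72 [ 465. -144.   -1.] [241. 184.]
candle 0.84 [ 564. -442.   -0.] [133. 176.]
spoon 0.64 [520. 462.   0.] [459. 266.]
side 465.3211433698222 [-120. -795.  662.]
tin1 0.87 [ 410. -221.   -1.] [291. 276.]
tin1 0.63 [376.  16.   1.] [217. 232.]
tin1 0.51 [ 464. -147.   -1.] [287. 251.]
tin1 0.47 [452. -56.  -1.] [260. 235.]
tin1 0.45 [477.  38.   2.] [245. 214.]
bay 0.7 [716. -47.  -2.] [333. 200.]
soap 0.59 [541. 125.  -6.] [245. 195.]
sample_jar 0.6 [ 541. -220.    1.] [333. 253.]
honey_jar1 0.98 [ 665. -398.   -1.] [429. 271.]
honey_jar1 0.73 [687. 395.  -4.] [233. 149.]
candle 0.87 [ 561. -442.   -2.] [417. 303.]
spoon 0.78 [521. 461.  -1.] [179. 154.]
```

```bash
python3 - <<'E'
import cv2
a=cv2.imread("pics/scene0.png")[130:340,90:470];cv2.imwrite("pics/a.png",cv2.resize(a,(800,442),interpolation=cv2.INTER_CUBIC))
a=cv2.imread("pics/side0.png")[130:340,130:470];cv2.imwrite("pics/b.png",cv2.resize(a,(800,494),interpolation=cv2.INTER_CUBIC))
E
```

```text
(no output)
```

View pics/a.png

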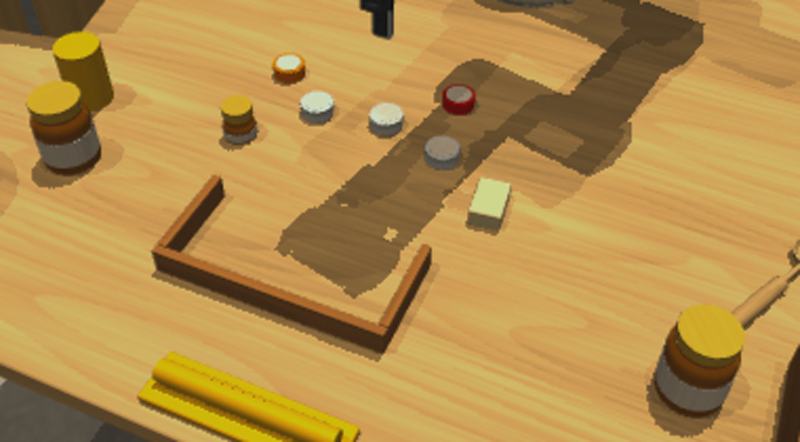

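View pics/b.png

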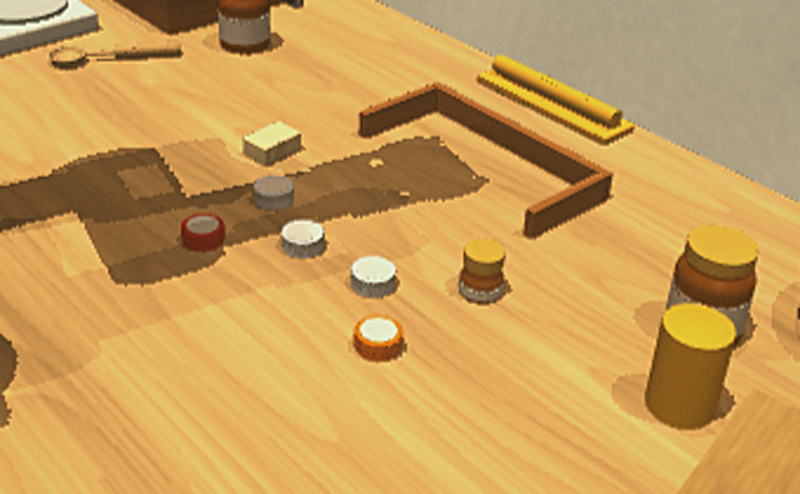

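The crops show the three bare-metal tins with paper lids at scene-crop (443,151), (386,118) and (317,106). These are tins A, B and C. The red one at (459,99) and the orange one at (289,67) are look-alikes and stay put. The enlarged crop already confirms the choice. The soap is at (490,203) and the sample jar at (238,118). Next I'll check the bay's yaw and refine the tin positions with masks.

```bash
python3 - <<'E'
from h import *
c=eyes.capture("scene")
for u,v in [(220,180),(430,250),(155,252),(383,332)]: print("bay",np.round(ray(c,u/2.105+90,v/2.105+130,35)))
for n in ["scene","side"]:
    c=eyes.capture(n)
    for l in ["tin1","soap","sample_jar"]:
        for d in eyes.cut_out(n,l):
            v,u=np.nonzero(d["mask"]); print(n,l,round(d["p"],2),len(u),np.round(ray(c,u.mean(),v.mean(),10)))
E
```

```text
bay [ 655. -175.   35.]
bay [655.  95.  35.]
bay [ 780. -182.   35.]
bay [776.  93.  35.]
scene tin1 0.69 157 [451. -51.  10.]
scene tin1 0.66 201 [ 465. -146.   10.]
scene tin1 0.63 208 [480.  38.  10.]
scene tin1 0.62 200 [375.  20.  10.]
scene tin1 0.51 179 [ 408. -221.   10.]
scene soap 0.96 365 [538. 123.  10.]
scene sample_jar 0.66 306 [ 528. -230.   10.]
side tin1 0.75 329 [ 407. -222.   10.]
side tin1 0.64 296 [ 463. -149.   10.]
side tin1 0.56 230 [375.  17.  10.]
side soap 0.69 314 [539. 126.  10.]
side sample_jar 0.96 432 [ 557. -208.   10.]
```

Call:
step_arm:
  increments:
    - {"wz":1,"dz":1}
    - {"wz":1,"dz":1}
    - {"wz":1,"dz":1}
    - {"wz":1}
    - {"wz":1}
  fingers: 30

```text
invalid input at $.increments[0]: expected keys dx, dy, dz, wx, wy, wz
```

Call:
step_arm:
  increments:
    - {"wz":1}
    - {"wz":1}
    - {"wz":1}
    - {"wz":1}
    - {"wz":1}

```text
invalid input at $.increments[0]: expected keys dx, dy, dz, wx, wy, wz
```

Call:
step_arm:
  increments:
    - {"wz":1}
    - {"wz":1}
    - {"wz":1}
    - {"wz":1}
    - {"wz":1}

```text
invalid input at $.increments[0]: expected keys dx, dy, dz, wx, wy, wz
```

Call:
step_arm:
  increments:
    - {"dx":0,"dy":0,"dz":1,"wx":0,"wy":0,"wz":1}
    - {"dx":0,"dy":0,"dz":1,"wx":0,"wy":0,"wz":1}
    - {"dx":0,"dy":0,"dz":1,"wx":0,"wy":0,"wz":1}
    - {"dx":0,"dy":0,"dz":1,"wx":0,"wy":0,"wz":1}
    - {"dx":0,"dy":0,"dz":0,"wx":0,"wy":0,"wz":1}
  fingers: 30

```text
time_s: 1.75
eef_pos: [523.6, 0.3, 153.2]
ee_rot: [-0.002, 0.867, 0.498, -0.002]
force: [-0.2, -0.6, 1.4]
grip_width: 0.351
grip_force: 0.0
```

Call:
step_arm:
  increments:
    - {"dx":0,"dy":0,"dz":0,"wx":0,"wy":0,"wz":1}
    - {"dx":0,"dy":0,"dz":0,"wx":0,"wy":0,"wz":1}
    - {"dx":0,"dy":0,"dz":0,"wx":0,"wy":0,"wz":1}
    - {"dx":0,"dy":0,"dz":0,"wx":0,"wy":0,"wz":1}
    - {"dx":0,"dy":0,"dz":0,"wx":0,"wy":0,"wz":1}

```text
time_s: 2.25
eef_pos: [525.0, -0.0, 156.3]
ee_rot: [0.0, 0.966, 0.257, 0.0]
force: [0.0, -0.2, -0.6]
grip_width: 0.352
grip_force: 0.0
```

Call:
step_arm:
  increments:
    - {"dx":0,"dy":0,"dz":0,"wx":0,"wy":0,"wz":1}
    - {"dx":0,"dy":0,"dz":0,"wx":0,"wy":0,"wz":1}
    - {"dx":0,"dy":0,"dz":0,"wx":0,"wy":0,"wz":1}
    - {"dx":0,"dy":0,"dz":0,"wx":0,"wy":0,"wz":1}
    - {"dx":0,"dy":0,"dz":0,"wx":0,"wy":0,"wz":1}

```text
time_s: 2.75
eef_pos: [525.0, -0.0, 156.3]
ee_rot: [-0.0, 1.0, -0.002, -0.0]
force: [0.2, -0.2, -0.0]
grip_width: 0.352
grip_force: 0.0
```

Call:
step_arm:
  increments:
    - {"dx":-0.96,"dy":-0.4,"dz":0,"wx":0,"wy":0,"wz":0}
    - {"dx":-0.96,"dy":-0.4,"dz":0,"wx":0,"wy":0,"wz":0}
    - {"dx":-0.96,"dy":-0.4,"dz":0,"wx":0,"wy":0,"wz":0}
    - {"dx":-0.96,"dy":-0.36,"dz":0,"wx":0,"wy":0,"wz":0}
    - {"dx":0,"dy":0,"dz":1,"wx":0,"wy":0,"wz":0}

```text
time_s: 3.25
eef_pos: [428.4, 39.7, 133.1]
ee_rot: [0.0, 1.0, 0.001, 0.002]
force: [1.2, 0.0, -0.9]
grip_width: 0.353
grip_force: 0.0
```

Call:
step_arm:
  increments:
    - {"dx":0,"dy":0,"dz":1,"wx":0,"wy":0,"wz":0}
    - {"dx":0,"dy":0,"dz":1,"wx":0,"wy":0,"wz":0}
    - {"dx":0,"dy":0,"dz":1,"wx":0,"wy":0,"wz":0}
    - {"dx":0,"dy":0,"dz":0.5,"wx":0,"wy":0,"wz":0}
    - {"dx":0,"dy":0,"dz":0.5,"wx":0,"wy":0,"wz":0}

```text
time_s: 3.75
eef_pos: [429.0, 39.0, 30.6]
ee_rot: [-0.0, 1.0, 0.0, -0.0]
force: [-0.1, 1.1, 0.4]
grip_width: 0.348
grip_force: 0.0
```

```bash
python3 - <<'E'
from h import *
print(ctrl.sense()["eef_pos"],ctrl.sense()["force"])
c=eyes.capture("side");cv2.imwrite("pics/c.png",cv2.resize(c["frame"][110:310,150:400],(800,640))[:600])
E
```

```text
[428.95325837  38.99087863  30.5622575 ] [-0.07724714  1.13576438  0.36196218]
```

View pics/c.png

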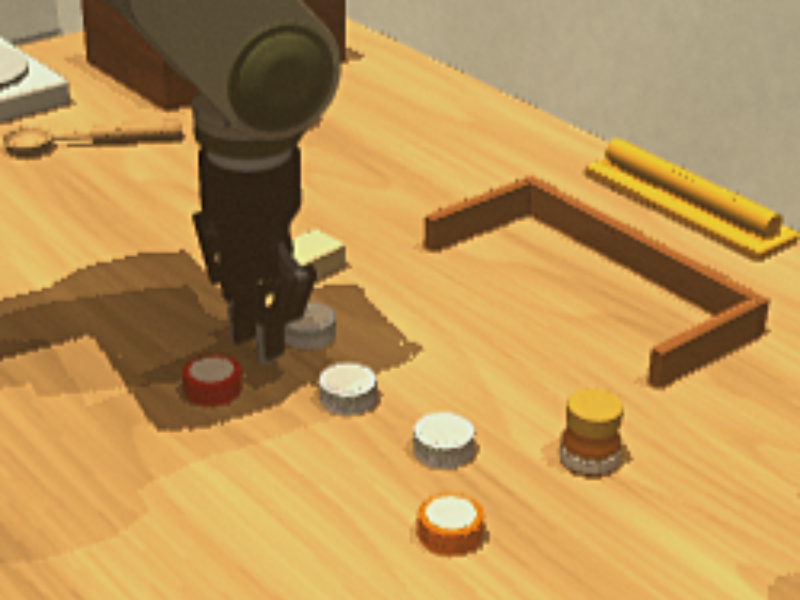

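The fingers (270,340) stand just behind tin A (310,325), near the counter and clear of the red tin (212,380). Sweep A now.

Call:
step_arm:
  increments:
    - {"dx":0.4,"dy":0,"dz":0,"wx":0,"wy":0,"wz":0}
    - {"dx":0.5,"dy":0,"dz":0,"wx":0,"wy":0,"wz":0}
    - {"dx":0.6,"dy":0.03,"dz":0,"wx":0,"wy":0,"wz":0}
    - {"dx":0.6,"dy":0.03,"dz":0,"wx":0,"wy":0,"wz":0}
    - {"dx":0.6,"dy":0.03,"dz":0,"wx":0,"wy":0,"wz":0}

```text
time_s: 4.3
eef_pos: [498.3, 36.6, 32.4]
ee_rot: [0.0, 1.0, 0.0, 0.001]
force: [0.0, 0.7, 0.0]
grip_width: 0.351
grip_force: 0.1
```

Call:
step_arm:
  increments:
    - {"dx":0.6,"dy":0.03,"dz":0,"wx":0,"wy":0,"wz":0}
    - {"dx":0.6,"dy":0.03,"dz":0,"wx":0,"wy":0,"wz":0}
    - {"dx":0.6,"dy":0.03,"dz":0,"wx":0,"wy":0,"wz":0}
    - {"dx":0.6,"dy":0.03,"dz":0,"wx":0,"wy":0,"wz":0}
    - {"dx":0.6,"dy":0.03,"dz":0,"wx":0,"wy":0,"wz":0}

```text
time_s: 4.8
eef_pos: [573.1, 33.0, 32.4]
ee_rot: [0.0, 1.0, 0.0, 0.001]
force: [-0.9, -0.1, 0.3]
grip_width: 0.346
grip_force: 0.1
```

```bash
python3 - <<'E'
from h import *
c=eyes.capture("side");cv2.imwrite("pics/d.png",cv2.resize(c["frame"][110:310,150:400],(800,640))[:600])
E
```

```text
(no output)
```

View pics/d.png

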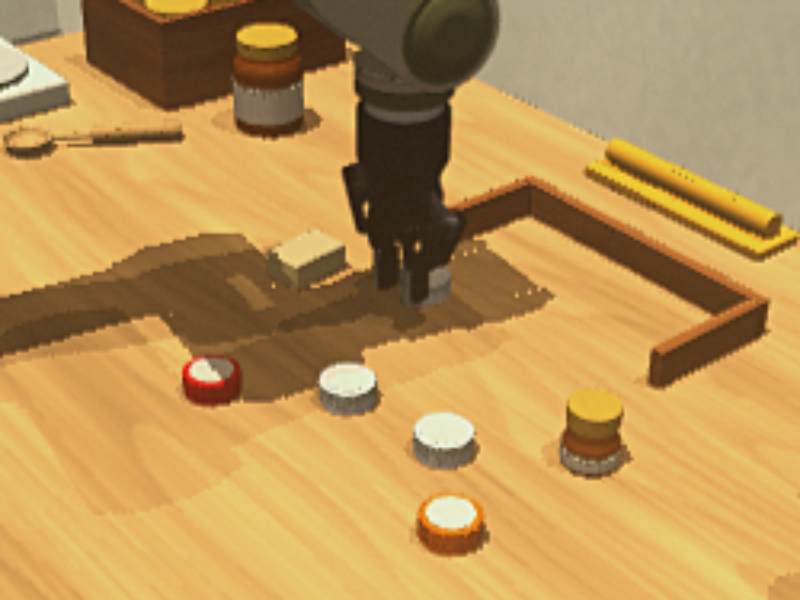

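Tin A (430,285) is nested against both fingers. Continue into the bay, back off and go to B.

Call:
step_arm:
  increments:
    - {"dx":0.6,"dy":0.03,"dz":0,"wx":0,"wy":0,"wz":0}
    - {"dx":0.6,"dy":0.03,"dz":0,"wx":0,"wy":0,"wz":0}
    - {"dx":0.6,"dy":0.03,"dz":0,"wx":0,"wy":0,"wz":0}
    - {"dx":0.6,"dy":0.03,"dz":0,"wx":0,"wy":0,"wz":0}
    - {"dx":0.6,"dy":0.03,"dz":0,"wx":0,"wy":0,"wz":0}

```text
time_s: 5.35
eef_pos: [647.4, 29.2, 32.2]
ee_rot: [0.0, 1.0, 0.0, 0.001]
force: [1.0, -0.6, 0.0]
grip_width: 0.352
grip_force: 0.1
```

Call:
step_arm:
  increments:
    - {"dx":0.5,"dy":0,"dz":0,"wx":0,"wy":0,"wz":0}
    - {"dx":0.4,"dy":0,"dz":0,"wx":0,"wy":0,"wz":0}
    - {"dx":0.3,"dy":0,"dz":0,"wx":0,"wy":0,"wz":0}
    - {"dx":0.2,"dy":0,"dz":0,"wx":0,"wy":0,"wz":0}
    - {"dx":0.2,"dy":0,"dz":0,"wx":0,"wy":0,"wz":0}

```text
time_s: 5.85
eef_pos: [686.7, 29.3, 31.6]
ee_rot: [0.0, 1.0, 0.0, 0.0]
force: [-0.2, 0.2, 0.0]
grip_width: 0.347
grip_force: 0.2
```

Call:
step_arm:
  increments:
    - {"dx":-0.5,"dy":0,"dz":0,"wx":0,"wy":0,"wz":0}
    - {"dx":-1,"dy":0,"dz":0,"wx":0,"wy":0,"wz":0}
    - {"dx":-1,"dy":0,"dz":-1,"wx":0,"wy":0,"wz":0}
    - {"dx":-1,"dy":0,"dz":-1,"wx":0,"wy":0,"wz":0}
    - {"dx":-1,"dy":0.3,"dz":0,"wx":0,"wy":0,"wz":0}

```text
time_s: 6.35
eef_pos: [574.5, 22.1, 84.6]
ee_rot: [0.0, 1.0, 0.0, 0.003]
force: [0.7, -1.0, 0.0]
grip_width: 0.35
grip_force: 0.0
```

Call:
step_arm:
  increments:
    - {"dx":-1,"dy":0.6,"dz":0,"wx":0,"wy":0,"wz":0}
    - {"dx":-1,"dy":0.6,"dz":0,"wx":0,"wy":0,"wz":0}
    - {"dx":-1,"dy":0.6,"dz":0,"wx":0,"wy":0,"wz":0}
    - {"dx":-1,"dy":0.6,"dz":0,"wx":0,"wy":0,"wz":0}
    - {"dx":-1,"dy":0.6,"dz":0,"wx":0,"wy":0,"wz":0}

```text
time_s: 6.85
eef_pos: [448.1, -53.7, 81.6]
ee_rot: [0.0, 1.0, 0.0, 0.0]
force: [0.4, -0.5, -0.4]
grip_width: 0.349
grip_force: 0.0
```

Call:
step_arm:
  increments:
    - {"dx":-1,"dy":0,"dz":0,"wx":0,"wy":0,"wz":0}
    - {"dx":-0.9,"dy":0,"dz":0,"wx":0,"wy":0,"wz":0}
    - {"dx":0,"dy":0,"dz":0,"wx":0,"wy":0,"wz":0}

```text
time_s: 7.15
eef_pos: [399.6, -53.0, 81.4]
ee_rot: [-0.0, 1.0, -0.0, -0.001]
force: [0.3, -0.5, 0.2]
grip_width: 0.344
grip_force: 0.0
```

```bash
python3 - <<'E'
from h import *
print(ctrl.sense()["eef_pos"])
for n in ["scene","side"]:
    c=eyes.capture(n)
    for l in ["tin1"]:
        for d in eyes.landmark_of(n,l):
            print(n,round(d["p"],2),np.round(lm(c,d["point"])))
E
```

```text
[399.60421316 -53.00268912  81.42112838]
scene 0.64 [712.  30.   0.]
scene 0.63 [372.  20.  -2.]
scene 0.52 [ 466. -145.   -3.]
scene 0.48 [446. -49.  -0.]
side 0.84 [ 409. -221.    1.]
side 0.77 [454. -56.  -2.]
side 0.74 [711.  25.   1.]
side 0.69 [375.  14.   1.]
side 0.57 [ 463. -145.   -4.]
```

Call:
step_arm:
  increments:
    - {"dx":0,"dy":0,"dz":1,"wx":0,"wy":0,"wz":0}
    - {"dx":0,"dy":0,"dz":1,"wx":0,"wy":0,"wz":0}
    - {"dx":0.4,"dy":0,"dz":0,"wx":0,"wy":0,"wz":0}
    - {"dx":0.5,"dy":0,"dz":0,"wx":0,"wy":0,"wz":0}
    - {"dx":0.6,"dy":0,"dz":0,"wx":0,"wy":0,"wz":0}

```text
time_s: 7.85
eef_pos: [440.8, -53.4, 32.2]
ee_rot: [0.0, 1.0, 0.0, 0.0]
force: [0.6, 0.1, -0.5]
grip_width: 0.349
grip_force: 0.1
```

Call:
step_arm:
  increments:
    - {"dx":0.65,"dy":0,"dz":0,"wx":0,"wy":0,"wz":0}
    - {"dx":0.65,"dy":0,"dz":0,"wx":0,"wy":0,"wz":0}
    - {"dx":0.65,"dy":0,"dz":0,"wx":0,"wy":0,"wz":0}
    - {"dx":0.65,"dy":0,"dz":0,"wx":0,"wy":0,"wz":0}
    - {"dx":0.65,"dy":0,"dz":0,"wx":0,"wy":0,"wz":0}

```text
time_s: 8.35
eef_pos: [522.4, -53.1, 32.6]
ee_rot: [0.0, 1.0, 0.0, 0.001]
force: [-1.1, 0.6, 0.1]
grip_width: 0.35
grip_force: 0.1
```

Call:
step_arm:
  increments:
    - {"dx":0.65,"dy":0,"dz":0,"wx":0,"wy":0,"wz":0}
    - {"dx":0.65,"dy":0,"dz":0,"wx":0,"wy":0,"wz":0}
    - {"dx":0.65,"dy":0,"dz":0,"wx":0,"wy":0,"wz":0}
    - {"dx":0.65,"dy":0,"dz":0,"wx":0,"wy":0,"wz":0}
    - {"dx":0.65,"dy":0,"dz":0,"wx":0,"wy":0,"wz":0}

```text
time_s: 8.85
eef_pos: [603.5, -52.9, 32.7]
ee_rot: [0.0, 1.0, 0.0, 0.001]
force: [-0.9, -0.6, 0.3]
grip_width: 0.352
grip_force: 0.1
```

Call:
step_arm:
  increments:
    - {"dx":0.6,"dy":0,"dz":0,"wx":0,"wy":0,"wz":0}
    - {"dx":0.6,"dy":0,"dz":0,"wx":0,"wy":0,"wz":0}
    - {"dx":0.6,"dy":0,"dz":0,"wx":0,"wy":0,"wz":0}
    - {"dx":0.5,"dy":0,"dz":0,"wx":0,"wy":0,"wz":0}
    - {"dx":0.4,"dy":0,"dz":0,"wx":0,"wy":0,"wz":0}

```text
time_s: 9.35
eef_pos: [670.8, -52.8, 32.7]
ee_rot: [0.0, 1.0, 0.0, 0.001]
force: [-0.6, -0.4, -0.1]
grip_width: 0.353
grip_force: 0.1
```

Call:
step_arm:
  increments:
    - {"dx":0.3,"dy":0,"dz":0,"wx":0,"wy":0,"wz":0}
    - {"dx":0.3,"dy":0,"dz":0,"wx":0,"wy":0,"wz":0}
    - {"dx":0.2,"dy":0,"dz":0,"wx":0,"wy":0,"wz":0}
    - {"dx":0,"dy":0,"dz":0,"wx":0,"wy":0,"wz":0}

```text
time_s: 9.75
eef_pos: [689.7, -53.1, 31.7]
ee_rot: [0.0, 1.0, 0.0, 0.0]
force: [-0.3, -0.2, -0.4]
grip_width: 0.35
grip_force: 0.0
```

Call:
step_arm:
  increments:
    - {"dx":-0.5,"dy":0,"dz":0,"wx":0,"wy":0,"wz":0}
    - {"dx":-1,"dy":0,"dz":0,"wx":0,"wy":0,"wz":0}
    - {"dx":-1,"dy":0,"dz":-1,"wx":0,"wy":0,"wz":0}
    - {"dx":-1,"dy":0,"dz":-1,"wx":0,"wy":0,"wz":0}
    - {"dx":-1,"dy":0.5,"dz":0,"wx":0,"wy":0,"wz":0}

```text
time_s: 10.25
eef_pos: [576.9, -65.2, 84.8]
ee_rot: [0.001, 1.0, 0.001, 0.003]
force: [0.8, -1.1, -0.1]
grip_width: 0.348
grip_force: 0.0
```

Call:
step_arm:
  increments:
    - {"dx":-1,"dy":0.65,"dz":0,"wx":0,"wy":0,"wz":0}
    - {"dx":-1,"dy":0.65,"dz":0,"wx":0,"wy":0,"wz":0}
    - {"dx":-1,"dy":0.65,"dz":0,"wx":0,"wy":0,"wz":0}
    - {"dx":-1,"dy":0.65,"dz":0,"wx":0,"wy":0,"wz":0}
    - {"dx":-1,"dy":0.65,"dz":0,"wx":0,"wy":0,"wz":0}

```text
time_s: 10.75
eef_pos: [450.4, -147.4, 81.7]
ee_rot: [0.0, 1.0, 0.0, 0.0]
force: [0.4, -1.4, -0.1]
grip_width: 0.354
grip_force: 0.0
```

Call:
step_arm:
  increments:
    - {"dx":-1,"dy":0,"dz":0,"wx":0,"wy":0,"wz":0}
    - {"dx":-0.5,"dy":0,"dz":0,"wx":0,"wy":0,"wz":0}
    - {"dx":0,"dy":0,"dz":0,"wx":0,"wy":0,"wz":0}

```text
time_s: 11.05
eef_pos: [413.0, -146.9, 81.6]
ee_rot: [-0.0, 1.0, -0.001, -0.0]
force: [0.5, 0.6, 0.3]
grip_width: 0.349
grip_force: 0.0
```

```bash
python3 - <<'E'
from h import *
print(ctrl.sense()["eef_pos"])
for n in ["scene","side"]:
    c=eyes.capture(n)
    for l in ["tin1"]:
        for d in eyes.landmark_of(n,l):
            print(n,round(d["p"],2),np.round(lm(c,d["point"])))
E
```

```text
[ 412.96035616 -146.94382998   81.61893521]
scene 0.81 [716. -51.  -4.]
scene 0.75 [ 406. -220.   -5.]
scene 0.72 [714.  33.  -3.]
scene 0.64 [371.  16.  -1.]
scene 0.51 [ 465. -144.    1.]
side 0.83 [ 464. -144.   -3.]
side 0.73 [711.  29.   3.]
side 0.66 [376.  15.  -1.]
side 0.63 [ 408. -218.    1.]
side 0.44 [721. -56.  -2.]
```

Call:
step_arm:
  increments:
    - {"dx":0,"dy":0,"dz":1,"wx":0,"wy":0,"wz":0}
    - {"dx":0,"dy":0,"dz":1,"wx":0,"wy":0,"wz":0}
    - {"dx":0.4,"dy":0,"dz":0,"wx":0,"wy":0,"wz":0}
    - {"dx":0.5,"dy":0,"dz":0,"wx":0,"wy":0,"wz":0}
    - {"dx":0.6,"dy":0,"dz":0,"wx":0,"wy":0,"wz":0}

```text
time_s: 11.75
eef_pos: [453.2, -147.1, 32.2]
ee_rot: [0.0, 1.0, 0.0, 0.0]
force: [0.3, 0.2, 0.4]
grip_width: 0.349
grip_force: 0.1
```

Call:
step_arm:
  increments:
    - {"dx":0.65,"dy":-0.09,"dz":0,"wx":0,"wy":0,"wz":0}
    - {"dx":0.65,"dy":-0.09,"dz":0,"wx":0,"wy":0,"wz":0}
    - {"dx":0.65,"dy":-0.09,"dz":0,"wx":0,"wy":0,"wz":0}
    - {"dx":0.65,"dy":-0.09,"dz":0,"wx":0,"wy":0,"wz":0}
    - {"dx":0.65,"dy":-0.09,"dz":0,"wx":0,"wy":0,"wz":0}

```text
time_s: 12.25
eef_pos: [534.8, -135.4, 32.6]
ee_rot: [0.0, 1.0, 0.0, 0.001]
force: [-0.6, -0.4, 0.3]
grip_width: 0.355
grip_force: 0.1
```

Call:
step_arm:
  increments:
    - {"dx":0.65,"dy":-0.09,"dz":0,"wx":0,"wy":0,"wz":0}
    - {"dx":0.65,"dy":-0.09,"dz":0,"wx":0,"wy":0,"wz":0}
    - {"dx":0.65,"dy":-0.09,"dz":0,"wx":0,"wy":0,"wz":0}
    - {"dx":0.65,"dy":-0.09,"dz":0,"wx":0,"wy":0,"wz":0}
    - {"dx":0.65,"dy":-0.09,"dz":0,"wx":0,"wy":0,"wz":0}

```text
time_s: 12.75
eef_pos: [615.9, -123.9, 32.7]
ee_rot: [0.0, 1.0, 0.0, 0.001]
force: [-0.5, 0.8, 0.8]
grip_width: 0.347
grip_force: 0.1
```

Call:
step_arm:
  increments:
    - {"dx":0.6,"dy":-0.06,"dz":0,"wx":0,"wy":0,"wz":0}
    - {"dx":0.6,"dy":0,"dz":0,"wx":0,"wy":0,"wz":0}
    - {"dx":0.5,"dy":0,"dz":0,"wx":0,"wy":0,"wz":0}
    - {"dx":0.4,"dy":0,"dz":0,"wx":0,"wy":0,"wz":0}
    - {"dx":0.3,"dy":0,"dz":0,"wx":0,"wy":0,"wz":0}

```text
time_s: 13.25
eef_pos: [675.5, -122.4, 32.5]
ee_rot: [0.0, 1.0, 0.0, 0.001]
force: [0.5, 0.7, 0.5]
grip_width: 0.354
grip_force: 0.2
```

Call:
step_arm:
  increments:
    - {"dx":0.3,"dy":0,"dz":0,"wx":0,"wy":0,"wz":0}
    - {"dx":0.2,"dy":0,"dz":0,"wx":0,"wy":0,"wz":0}
    - {"dx":0.1,"dy":0,"dz":0,"wx":0,"wy":0,"wz":0}
    - {"dx":0,"dy":0,"dz":0,"wx":0,"wy":0,"wz":0}

```text
time_s: 13.65
eef_pos: [689.3, -122.9, 31.5]
ee_rot: [0.0, 1.0, 0.0, 0.0]
force: [-0.3, -0.1, -0.5]
grip_width: 0.35
grip_force: 0.0
```

Call:
step_arm:
  increments:
    - {"dx":-0.5,"dy":0,"dz":0,"wx":0,"wy":0,"wz":0}
    - {"dx":-1,"dy":0,"dz":0,"wx":0,"wy":0,"wz":0}
    - {"dx":-1,"dy":0,"dz":-1,"wx":0,"wy":0,"wz":0}
    - {"dx":-1,"dy":0,"dz":-1,"wx":0,"wy":0,"wz":0}
    - {"dx":-1,"dy":0,"dz":-1,"wx":0,"wy":0,"wz":0}

```text
time_s: 14.15
eef_pos: [575.2, -122.9, 107.3]
ee_rot: [-0.0, 1.0, -0.0, -0.0]
force: [0.1, -0.4, 0.6]
grip_width: 0.352
grip_force: 0.0
```

Call:
step_arm:
  increments:
    - {"dx":-1,"dy":0,"dz":-1,"wx":0,"wy":0,"wz":0}
    - {"dx":-1,"dy":0,"dz":-1,"wx":0,"wy":0,"wz":0}
    - {"dx":-1,"dy":0,"dz":0,"wx":0,"wy":0,"wz":0}
    - {"dx":-1,"dy":0,"dz":0,"wx":0,"wy":0,"wz":0}
    - {"dx":0,"dy":0,"dz":0,"wx":0,"wy":0,"wz":0}

```text
time_s: 14.65
eef_pos: [474.4, -122.7, 156.7]
ee_rot: [-0.0, 1.0, -0.0, -0.0]
force: [0.9, 0.8, 0.5]
grip_width: 0.352
grip_force: 0.0
```

```bash
python3 - <<'E'
from h import *
print(ctrl.sense()["eef_pos"])
for n in ["scene","side"]:
    c=eyes.capture(n)
    for l in ["tin1","soap","sample_jar"]:
        for d in eyes.landmark_of(n,l):
            print(n,l,round(d["p"],2),np.round(lm(c,d["point"])))
    if n=="side": cv2.imwrite("pics/e.png",cv2.resize(c["frame"][110:310,150:400],(800,640))[:600])
E
```

```text
[ 474.37946748 -122.71365511  156.69481602]
scene tin1 0.86 [716. -50.  -0.]
scene tin1 0.83 [ 718. -119.    0.]
scene tin1 0.58 [714.  32.  -3.]
scene tin1 0.57 [374.  16.   1.]
scene soap 0.93 [541. 122.   4.]
scene sample_jar 0.83 [ 542. -223.   -1.]
side tin1 0.82 [ 407. -220.    0.]
side tin1 0.74 [375.  14.  -0.]
side tin1 0.71 [722. -56.  -0.]
side tin1 0.65 [717. -49.  -4.]
side tin1 0.64 [714.  26.  -1.]
side tin1 0.62 [ 714. -122.   -4.]
side soap 0.69 [542. 125.  -3.]
side sample_jar 0.72 [ 543. -220.   -0.]
```

View pics/e.png

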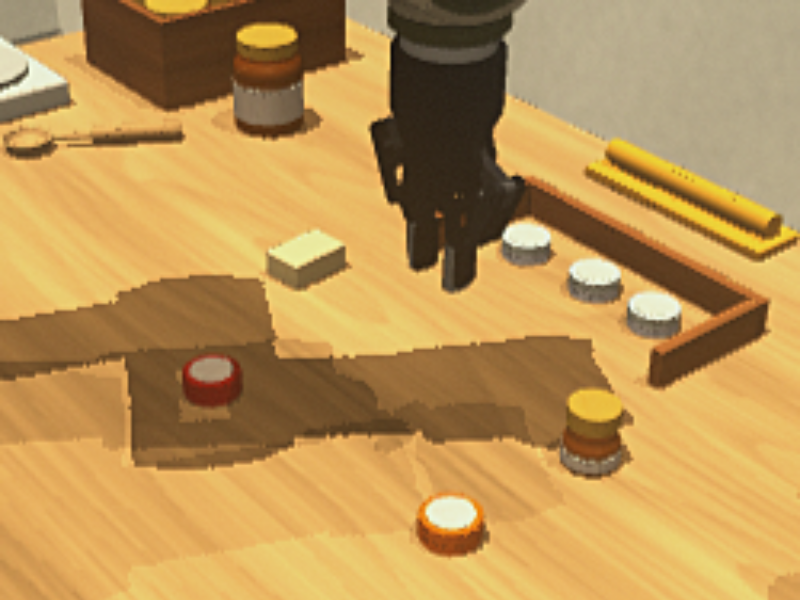

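All three tins lie flat in the bay at (526,243), (595,280) and (654,315). The soap, the sample jar and the look-alikes have not moved, and the arm is clear.

```bash
python3 -c "
from rig import finish_job
print(finish_job())"
```

```text
the job is handed in; nothing more can be done
None
```

I swept all three tins into the bay, where they lie flat and inside in the last pictures, with the soap and sample jar still in place; I did not re-measure the large jars, candle and spoon, and the job is handed in (about 15 s used, no verdict returned).

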